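Pack the camping caddy

TASK

Pack the caddy for the camping trip: put the pack of biscuits, the salt drum, the small cereal box and the washing-up liquid bottle into it beside the coffee jar that is already there, all five standing upright on the caddy's floor. Set things down, do not drop them in, and leave the yoghurt pot and the mustard jar standing where they are.

Things in the scene. Friction and masses are not known exactly. Their poses are not given: they have to be found in the camera images.
- caddy: dark wooden open-topped caddy with brass corner plates, 180 x 140 mm outside, 168 (along its x) x 128 mm (along its y) inside, 46 mm high, walls and floor 6 mm thick; it stands on the board that covers the hob (the board's top is 16 mm above the stove top) and does not move. Origin: centre of its underside, so its inner floor is 6 mm above it; x along its long side, y along its short side, z up; it may be turned any way. The coffee jar stands in its corner at +x, +y
- coffee_mid (a point): centre (half-way up) of the small coffee jar with a cream cap, 45 mm diameter, 92 mm high, that already stands in a corner of the caddy, 1 to 3 mm from both walls; loose
- biscuits_mid (a point): centre of the clear stand-up pack of biscuits with a paper label, a rigid block 44 mm thick along its x (up to 48 mm by eye, where biscuits bulge), 100 mm wide along its y, 90 mm high, 0.15 to 0.3 kg; z up along it, standing upright at the start
- salt_mid (a point): centre of the red and white salt drum, round, 55 mm diameter at its red shaker lid (the top 22 mm), 53 mm below it, 110 mm high, 0.15 to 0.3 kg; z up along it, standing upright at the start
- cereal_mid (a point): centre of the small dark red cereal box, 44 mm thick along its x, 72 mm wide along its y, 160 mm high, 0.12 to 0.26 kg; z up along it, standing upright at the start
- soap_mid (a point): centre of the white round washing-up liquid bottle with a green cap, 58 mm diameter over its whole height (cap from 158 mm up), 189 mm high, 0.26 to 0.54 kg; z up along it, standing upright at the start
- yoghurt_mid (a point): centre of the yoghurt pot, a bystander, up to 72 mm diameter, 70 mm high; loose; stands in line with the biscuits and the salt on the left, their centres 0.1 m or more apart. Along the back of the board (x > 0.71) stand a cup, a tea box and a spice jar, up to 0.14 m high; a wooden spoon lies along its front edge (x < 0.35)
- mustard_mid (a point): centre of the mustard jar, a bystander, 74 mm diameter, 126 mm high; loose; stands in line with the cereal box and the soap bottle on the right, its centre 0.14 m or more from the side of the fridge (a wall at y = -0.385)

How it is judged:
At the end, for the whole second after the job is handed in: Biscuits, salt, cereal, soap bottle and coffee jar stand in the caddy, released and at rest: centres within 65 mm (its x) and 51 mm (its y) of its centre, feet within 6 mm of its floor, upright to 0.12 rad; yoghurt and mustard upright within 25 mm of their first places (x of biscuits_mid in the frame of caddy between -0.065 and 0.065 m and y of biscuits_mid in the frame of caddy between -0.051 and 0.051 m and z of biscuits_mid in the frame of caddy between 0.045 and 0.057 m and angle between each of biscuits_mid, salt_mid, cereal_mid, soap_mid, coffee_mid, yoghurt_mid, mustard_mid's own z axis and vertical below 0.12 rad and linear speed of each of biscuits, salt, cereal, soap, coffee below 0.02 m/s and x of salt_mid in the frame of caddy between -0.065 and 0.065 m and y of salt_mid in the frame of caddy between -0.051 and 0.051 m and z of salt_mid in the frame of caddy between 0.055 and 0.067 m and x of cereal_mid in the frame of caddy between -0.065 and 0.065 m and y of cereal_mid in the frame of caddy between -0.051 and 0.051 m and z of cereal_mid in the frame of caddy between 0.08 and 0.092 m and x of soap_mid in the frame of caddy between -0.065 and 0.065 m and y of soap_mid in the frame of caddy between -0.051 and 0.051 m and z of soap_mid in the frame of caddy between 0.0945 and 0.1065 m and x of coffee_mid in the frame of caddy between -0.065 and 0.065 m and y of coffee_mid in the frame of caddy between -0.051 and 0.051 m and z of coffee_mid in the frame of caddy between 0.046 and 0.058 m); the robot touches nothing.
It fails at once if the yoghurt pot pushed more than 25 mm from where it stood (distance of yoghurt_mid from where it was at the start of the episode above 0.025 m).
It fails at once if the mustard jar pushed more than 25 mm from where it stood (distance of mustard_mid from where it was at the start of the episode above 0.025 m).
It fails at once if the coffee jar taken out of the caddy or knocked over (z of coffee_mid in the frame of caddy above 0.085 m or angle between coffee_mid's own z axis and vertical above 0.6 rad).
It fails at once if a thing dropped or thrown into the caddy instead of being set down (faster than 0.7 m/s within 80 mm of its place) ((linear speed of biscuits above 0.7 m/s and horizontal distance between biscuits_mid and caddy below 0.08 m and z of biscuits_mid in the frame of caddy below 0.131 m) or (linear speed of salt above 0.7 m/s and horizontal distance between salt_mid and caddy below 0.08 m and z of salt_mid in the frame of caddy below 0.141 m) or (linear speed of cereal above 0.7 m/s and horizontal distance between cereal_mid and caddy below 0.08 m and z of cereal_mid in the frame of caddy below 0.166 m) or (linear speed of soap above 0.7 m/s and horizontal distance between soap_mid and caddy below 0.08 m and z of soap_mid in the frame of caddy below 0.1805 m)).
It also fails if it takes over 72 s, if anything falls off the work surface, if the arm or the gripper's body presses on something with over 40 N, if the wrist force passes 120 N, or if a joint passes its speed limit or range.

ROBOT

A 6-joint arm with a two-finger parallel gripper is mounted at the origin on a cart in front of the work surface, level with it; the furniture and walls round the work are solid. World frame = base frame: x ahead of the robot, y to its left, z up, the work surface at z = 0. Lengths are in m, angles in rad, forces in N, time in s.
With the tool pointing down it reaches from about 0.3 to 0.825 m from the base axis. Payload 5.4 kg.
Tool frame: the origin (TCP) lies at the very end of the fingers, on their centre line; the grasp point (between the pads) lies 19 mm behind it (r.grasp_offset is the distance from the TCP to the grasp point, in m); z points along the fingers, y is the line along which they close (so a half turn about z gives the same grasp; the last joint's range is limited). The gripper opens to 92 mm and grips with 3 to 60 N. Pads are 20 mm wide; open, the fingers measure 128 mm over their backs; the gripper's body (75 mm by 189 mm) begins 69 mm behind the grasp point.
Start: joints at [0.892, 0.158, 1.597, -0, 1.386, -0.21], TCP at [0.26, 0.513, 0.215] pointing down, gripper open.
Joint ranges: [-2.91, 2.91], [-0.94, 2.29], [0.18, 2.7], [-1.29, 4.43], [0.17, 2.64], [-3, 3]. Speed limits (rad/s): [2.57, 2.57, 3.14, 3.14, 3.14, 3.14].

INTERFACE

Orientations are given as a unit quaternion [x, y, z, w].
In Python, from plant import r gives the robot as it stands. The module is installed in compiled form; this text tells all that it offers.
- The arm moves only by the shell command python3 -m handwheel 'ROWS'. ROWS is JSON, a list of rows, each an object of numbers: "x", "y", "z": the shift along the tool's x, y, z in mm; "rx", "ry", "rz": the turn, a rotation vector about the tool's x, y, z in degrees; "jaw": the opening, from 0 (shut) to 1 (fully open). A call has 1 to 10 rows; each row is the pose to reach, as a shift and turn from the pose commanded when the call began, along the tool's axes at that moment; what a row does not reach only later rows make up. A row lasts 1/10 s, in which the tool goes at most 50 mm and 8.59 degrees, less where a joint would pass 70% of its speed; a pose out of reach is approached as far as the arm can. A call with a gripper value outside its range is refused whole. The fingers move at their own pace and stop on an object; the grip force is fixed at half the most. Time passes only in rows, so rows that repeat a pose let the fingers close. It gives the time, the measured TCP pose, the force, the opening and the grip force at its end, in the units of the state.
- r.get_state(): the state, without advancing time (a new reading comes with each control period).
- r.snapshot(name): name is "scene" or "top" or "wrist"; returns the picture (400x640x3 uint8, red, green, blue); there is no depth.
- r.calibration(name): a dict with "camera_matrix" (3x3 intrinsics, pixels), "k1" (the pictures are not rectified: a ray, as slopes to the right and down, at radius r is drawn at 1 + k1 r^2 times it, then the intrinsics apply), "rvec" (rotation vector, rad) and "tvec" (3), from world to camera coordinates, as OpenCV has them; the wrist camera has in their place "tool_from_camera" (4x4, takes a point from camera to tool coordinates, whose origin is the TCP and whose axes are the flange's). Camera axes: x right, y down, z forward; pixel columns grow to the right and rows downward; lengths in m; the calibration is good to about 2 mm. A picture is of the moment at which its call begins: read the wrist's pose just before it. calibration takes no time and is no camera call.
- r.finish_job(): hands the job in; it is judged then, once.
The state is a dict: "t": time; "joint_pos": joint angles; "qd": joint speeds; "joint_efforts": joint torques, N m; "tcp_pos": TCP position; "eef_rot": TCP orientation; "force": force on the tool from outside, world axes, zero at the start; "torque": the same for the moment, N m; "gripper_width": finger opening in m; "finger_force": force on a finger pad.
Only numpy, scipy, OpenCV 4.12 (cv2) and the standard library are available. Lean on these libraries where they do the work, as an engineer would, in place of code of your own. Each camera call takes 0.05 s, during which the arm holds its last target. There are 200 camera calls.

## Working session

There is one attempt and no reset: what is moved stays moved. The work goes in short steps, Python scripts to look and compute and a shell command to move; the robot and the scene stay as the last step left them, time stands still between calls to the robot, and variables do not carry over. Pictures are saved under pics/ and viewed, at most 10 in all, crops included, and the job is handed in when it is done.

```bash
mkdir -p pics; python3 - <<'E'
from plant import r
import cv2
for n in("scene","top"):
    im=r.snapshot(n); cv2.imwrite(f"pics/{n}0.png",im[:,:,::-1]); c=r.calibration(n); print(n,c)
print(r.calibration("wrist")); s=r.get_state(); print(s)
E
```

```text
scene {'camera_matrix': array([[463.32676632,   0.        , 321.46239369],
       [  0.        , 463.32676632, 196.85912193],
       [  0.        ,   0.        ,   1.        ]]), 'k1': -0.12024071687136566, 'rvec': array([ 0.62318916, -2.81404733,  0.90232699]), 'tvec': array([0.46384637, 0.25807171, 0.94544886])}
top {'camera_matrix': array([[420.32013157,   0.        , 323.07444046],
       [  0.        , 420.32013157, 205.66420432],
       [  0.        ,   0.        ,   1.        ]]), 'k1': -0.08389846181869888, 'rvec': array([ 2.12269957, -2.12797442,  0.19446572]), 'tvec': array([-0.0233842 ,  0.53574806,  0.86080427])}
{'camera_matrix': array([[356.52479038,   0.        , 322.83930278],
       [  0.        , 356.52479038, 204.21603155],
       [  0.        ,   0.        ,   1.        ]]), 'k1': -0.07061888114487723, 'tool_from_camera': array([[ 4.09998622e-04, -9.59873667e-01, -2.80432480e-01,
         7.95276837e-02],
       [ 9.99999913e-01,  4.13742506e-04,  4.58507887e-05,
         9.99220521e-04],
       [ 7.20158723e-05, -2.80432475e-01,  9.59873753e-01,
        -1.69993189e-01],
       [ 0.00000000e+00,  0.00000000e+00,  0.00000000e+00,
         1.00000000e+00]])}
{'t': 0.1, 'joint_pos': array([ 8.91873814e-01,  1.58998078e-01,  1.59813815e+00, -3.91992614e-05,
        1.38619297e+00, -2.10101436e-01]), 'qd': array([-0.0007703 , -0.00098248, -0.00252222, -0.00101908, -0.00017627,
        0.00040093]), 'joint_efforts': array([ 1.78217038e-04, -3.86502314e+01, -3.22961926e+01,  7.02598924e-02,
        3.39005305e-02, -7.70671932e-05]), 'tcp_pos': array([0.25946142, 0.51247855, 0.21369466]), 'eef_rot': array([ 2.32266082e-01,  9.72651897e-01, -7.92176535e-04, -3.55980074e-04]), 'force': array([ 0.26543829,  0.17966094, -0.91753092]), 'torque': array([-0.00623413,  0.02719022,  0.00321056]), 'finger_force': 0.0, 'gripper_width': 0.09195573813613166}
```

View pics/top0.png

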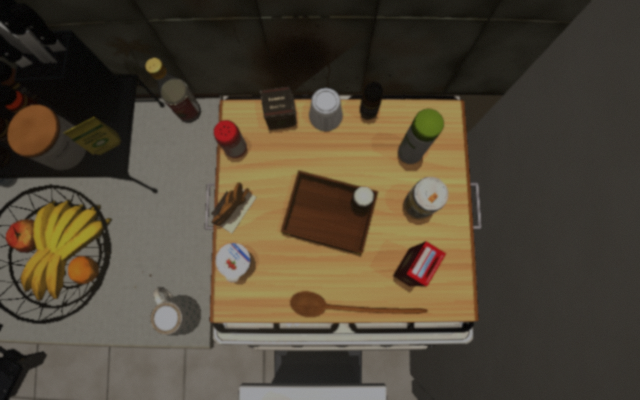

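View pics/scene0.png

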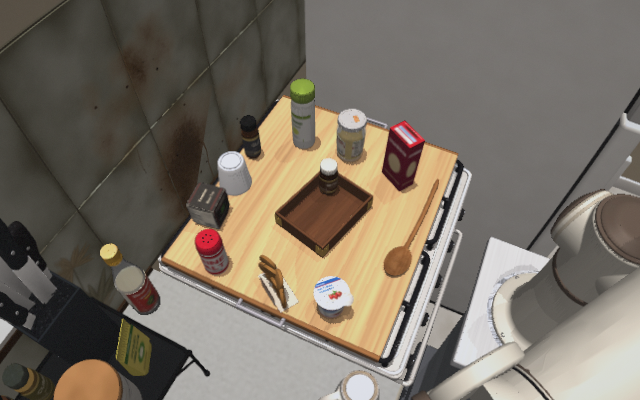

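The top view shows the caddy with rim corners near (300,173), (377,190), (361,252) and (283,232), and the coffee jar at its upper right. On the left are salt (228,131), biscuits (233,207) and yoghurt (234,262). On the right are soap (430,122), mustard (430,193) and cereal (422,263). The scene view agrees with this.

```bash
cat > h.py <<'E'
import numpy as np, cv2
from scipy.spatial.transform import Rotation as R
from plant import r
def cam(name,st=None):
    c=r.calibration(name); K=c["camera_matrix"]; k=c["k1"]
    if name=="wrist":
        st=st or r.get_state(); T=c["tool_from_camera"]; Rt=R.from_quat(st["eef_rot"]).as_matrix()
        Rw=Rt@T[:3,:3]; o=Rt@T[:3,3]+st["tcp_pos"]
    else:
        Rw=cv2.Rodrigues(c["rvec"])[0].T; o=-Rw@c["tvec"]
    return K,k,Rw,o
def pt(C,uv,z):
    """pixels -> world points on plane z"""
    K,k,Rw,o=C; uv=np.array(uv,float).reshape(-1,1,2)
    n=cv2.undistortPoints(uv,K,np.array([k,0,0,0,0.]))[:,0]
    d=np.c_[n,np.ones(len(n))]@Rw.T
    return (o+d*((z-o[2])/d[:,2])[:,None])[:,:2]
def pix(C,P):
    K,k,Rw,o=C; P=np.array(P,float).reshape(-1,3)
    Rc=Rw.T; return cv2.projectPoints(P,cv2.Rodrigues(Rc)[0],-Rc@o,K,np.array([k,0,0,0,0.]))[0][:,0]
def plan(xyz,yaw,st=None,p0=None):
    """shift in tool mm and rz deg to TCP xyz, closing axis (tool y) along world yaw deg (mod 180)"""
    st=st or r.get_state(); Rt=R.from_quat(st["eef_rot"]).as_matrix()
    d=Rt.T@(np.array(xyz)-st["tcp_pos"])*1000
    cur=np.degrees(np.arctan2(Rt[1,1],Rt[0,1])); dr=(yaw-cur+90)%180-90
    rz=-dr
    print("shift",d.round(1),"rz",round(rz,1),"or",round(rz-180*np.sign(rz),1),"j6",st["joint_pos"][5].round(2),"curyaw",cur.round(1),"tilt",(Rt[:,2]).round(3))
E
python3 - <<'E'
from h import *
t=cv2.imread("pics/top0.png"); s=cv2.imread("pics/scene0.png")
f=lambda im,x,y:cv2.resize(im[y:y+60,x:x+80],(400,300),interpolation=cv2.INTER_CUBIC)
a=np.vstack([np.hstack([f(t,195,178),f(t,385,232)]),np.hstack([f(s,238,252),f(s,365,115)])])
cv2.imwrite("pics/crop0.png",cv2.convertScaleAbs(a,alpha=1.4))
C=cam("top")
for n,u,z in [("caddy",[(300,173),(377,190),(361,252),(283,232)],.062),("soap",[(430,122)],.205),("salt",[(228,131)],.126),("yog",[(234,262)],.086),("must",[(431,193)],.142),("coffee",[(363,197)],.114)]:
    print(n,pt(C,u,z).round(3).tolist())
print(C[3])
E
```

```text
caddy [[0.605, 0.025], [0.567, -0.141], [0.434, -0.104], [0.477, 0.06]]
soap [[0.666, -0.225]]
salt [[0.679, 0.171]]
yog [[0.413, 0.157]]
must [[0.543, -0.237]]
coffee [[0.541, -0.105]]
[ 0.3701262  -0.02494229  0.94389686]
```

View pics/crop0.png

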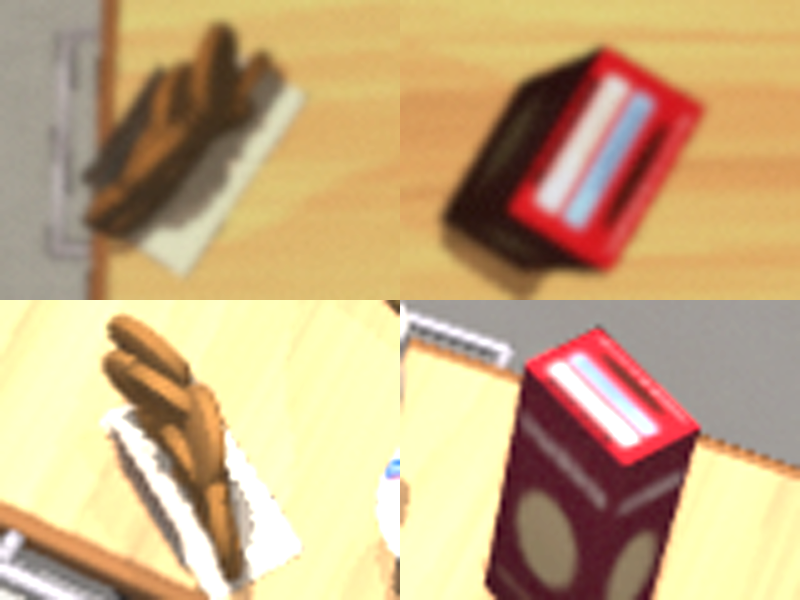

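The crops show the cereal lid corners in the top view at about (426,241), (446,253), (427,286) and (407,274). The biscuit label's caddy-side edge runs from (256,197) to (232,233).

```bash
python3 - <<'E'
from h import *
C=cam("top");S=cam("scene")
q=pt(C,[(426,241.4),(446,253),(426.6,285.6),(406.6,273.6)],.176);print("cereal",q.round(3).tolist(),q.mean(0).round(3))
for z in (.016,.04,.06,.08): print(z,pt(C,[(256,197),(232,233),(216,224)],z).round(3).tolist(),pt(S,[(298,301.6),(283,311.6),(259,276)],z).round(3).tolist())
print(S[3])
plan((.5,.06,.3),0)
E
```

```text
cereal [[0.445, -0.214], [0.423, -0.25], [0.365, -0.212], [0.387, -0.176]] [ 0.405 -0.213]
0.016 [[0.562, 0.127], [0.48, 0.178], [0.501, 0.215]] [[0.481, 0.182], [0.499, 0.214], [0.582, 0.165]]
0.04 [[0.557, 0.123], [0.478, 0.173], [0.497, 0.209]] [[0.475, 0.19], [0.493, 0.222], [0.574, 0.174]]
0.06 [[0.553, 0.12], [0.475, 0.169], [0.494, 0.204]] [[0.471, 0.198], [0.488, 0.229], [0.567, 0.182]]
0.08 [[0.549, 0.116], [0.473, 0.164], [0.492, 0.199]] [[0.467, 0.205], [0.484, 0.235], [0.561, 0.189]]
[0.2877634  0.50502702 0.91529664]
shift [-419.  -295.1  -85.9] rz 63.1 or -116.9 j6 -0.21 curyaw 63.1 tilt [-0.001 -0.001 -1.   ]
```

```bash
python3 -m handwheel '[{"z":-50},{"x":-43,"y":-28,"z":-70,"rz":6},{"x":-83,"y":-55,"z":-80,"rz":6},{"x":-124,"y":-82,"z":-86,"rz":6},{"x":-165,"y":-108,"z":-86,"rz":6},{"x":-206,"y":-135,"z":-86,"rz":6},{"x":-247,"y":-162,"z":-86,"rz":6},{"x":-288,"y":-189,"z":-86,"rz":6},{"x":-329,"y":-216,"z":-86,"rz":6},{"x":-370,"y":-243,"z":-86,"rz":6}]'
python3 -m handwheel '[{"x":-35,"y":-22},{"x":-67,"y":-43},{"x":-67,"y":-43},{"x":-67,"y":-43}]'
python3 - <<'E'
from h import *
st=r.get_state(); im=r.snapshot("wrist"); cv2.imwrite("pics/w1.png",im[:,:,::-1]); print(st["tcp_pos"],st["eef_rot"],st["t"])
import pickle; pickle.dump(st,open("w1.pkl","wb"))
C=cam("wrist",st)
u=np.array([-.23,-.97,0]);v=np.array([.97,-.23,0]);c=np.array([.521,-.04,.062])
print(pix(C,[c+a*u*.09+b*v*.07 for a,b in((1,1),(1,-1),(-1,-1),(-1,1))]).round())
E
```

```text
[0.25946142 0.51247855 0.21369466] [ 2.32266082e-01  9.72651897e-01 -7.92176535e-04 -3.55980074e-04] 0.1
[[ 45. 537.]
 [ -3. 479.]
 [ 97. 474.]
 [140. 536.]]schema error: expected keys x, y, z, rx, ry, rz, jaw
schema error: expected keys x, y, z, rx, ry, rz, jaw
```

View pics/w1.png

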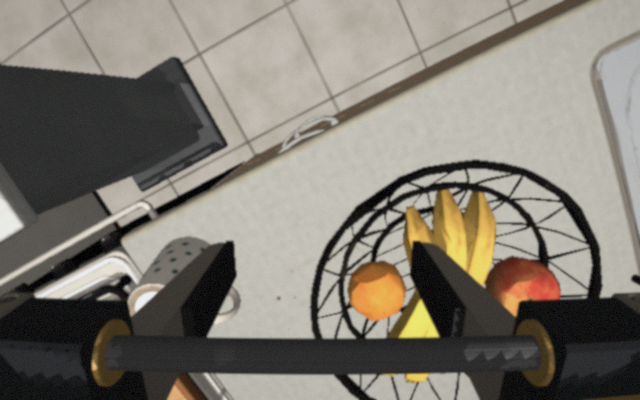

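The moves were refused because every key must be present. The picture shows only the fruit bowl on the left counter. I'll send it again with all keys.

```bash
python3 -m handwheel '[{"x":0,"y":0,"z":-50,"rx":0,"ry":0,"rz":0,"jaw":1},{"x":-43,"y":-28,"z":-70,"rx":0,"ry":0,"rz":6,"jaw":1},{"x":-83,"y":-55,"z":-80,"rx":0,"ry":0,"rz":6,"jaw":1},{"x":-124,"y":-82,"z":-86,"rx":0,"ry":0,"rz":6,"jaw":1},{"x":-165,"y":-108,"z":-86,"rx":0,"ry":0,"rz":6,"jaw":1},{"x":-206,"y":-135,"z":-86,"rx":0,"ry":0,"rz":6,"jaw":1},{"x":-247,"y":-162,"z":-86,"rx":0,"ry":0,"rz":6,"jaw":1},{"x":-288,"y":-189,"z":-86,"rx":0,"ry":0,"rz":6,"jaw":1},{"x":-329,"y":-216,"z":-86,"rx":0,"ry":0,"rz":6,"jaw":1},{"x":-370,"y":-243,"z":-86,"rx":0,"ry":0,"rz":6,"jaw":1}]'
python3 -m handwheel '[{"x":-35,"y":-22,"z":0,"rx":0,"ry":0,"rz":0,"jaw":1},{"x":-67,"y":-43,"z":0,"rx":0,"ry":0,"rz":0,"jaw":1},{"x":-67,"y":-43,"z":0,"rx":0,"ry":0,"rz":0,"jaw":1},{"x":-67,"y":-43,"z":0,"rx":0,"ry":0,"rz":0,"jaw":1}]'
python3 - <<'E'
from h import *
st=r.get_state(); im=r.snapshot("wrist"); cv2.imwrite("pics/w2.png",im[:,:,::-1]); print(st["tcp_pos"],st["eef_rot"],st["t"],st["joint_pos"])
import pickle; pickle.dump(st,open("w2.pkl","wb"))
C=cam("wrist",st)
u=np.array([-.23,-.97,0]);v=np.array([.97,-.23,0]);c=np.array([.521,-.04,.062])
print(pix(C,[c+a*u*.09+b*v*.07 for a,b in((1,1),(1,-1),(-1,-1),(-1,1))]).round())
E
```

```text
t: 1.15
tcp_pos: [0.4806, 0.1271, 0.3005]
eef_rot: [0.283, 0.959, 0.0, -0.0]
force: [0.7, 0.3, -0.2]
gripper_width: 0.0921
finger_force: 0.0
t: 1.55
tcp_pos: [0.5129, 0.0561, 0.3002]
eef_rot: [0.284, 0.959, 0.0, -0.001]
force: [0.7, 0.7, -0.9]
gripper_width: 0.0918
finger_force: 0.0
[0.51288549 0.05613368 0.30015427] [ 2.83660876e-01  9.58924464e-01  1.05313509e-04 -6.07173355e-04] 1.55 [-1.25777953e-01 -4.02489230e-02  1.63696156e+00  4.03661694e-04
  1.54604456e+00 -1.12136508e+00]
[[216. 290.]
 [168. 191.]
 [309. 140.]
 [348. 247.]]
```

View pics/w2.png

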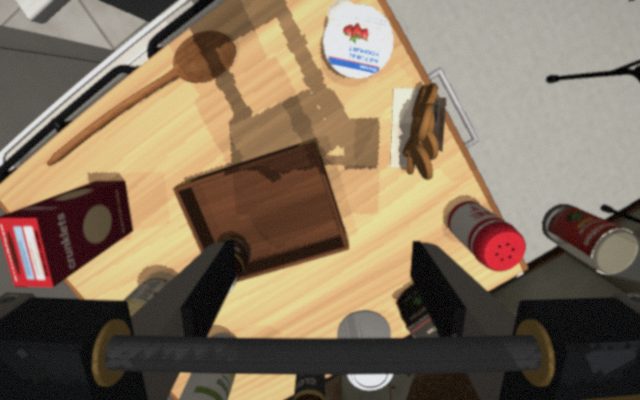

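The wrist view shows the caddy's outer rim corners near (175,188), (317,141) and (349,245), with the fourth hidden by a finger. The biscuits label is at about (392–412, 88–178), the salt lid at (500,247), and the cereal on the left.

```bash
python3 - <<'E'
from h import *
import pickle
st=pickle.load(open("w2.pkl","rb")); C=cam("wrist",st)
im=cv2.imread("pics/w2.png"); g=cv2.GaussianBlur(im,(3,3),0)
# rim: edge search across predicted sides, bright (board) -> dark, outside in
def fit(C,g,c,yaw,z=.062):
    for it in range(4):
        u=np.array([np.cos(yaw),np.sin(yaw),0]);v=np.array([-u[1],u[0],0]);N=[]
        for ax,bx,h,w,sg in((u,v,.09,.07,1),(u,v,.09,.07,-1),(v,u,.07,.09,1),(v,u,.07,.09,-1)):
            for s in np.linspace(-.8,.8,25)*w:
                o=np.arange(.012,-.012,-.0005)
                P=np.r_[c,z]+ax*sg*(h+o[:,None])+bx*s
                p=pix(C,P).astype(np.float32)
                val=cv2.remap(g,p[None,:,0],p[None,:,1],cv2.INTER_LINEAR)[0].astype(float).sum(1)
                d=val[:-6]-val[6:]; k=d.argmax()
                if d[k]>90: N.append((ax is u,sg,s,o[k+3],sg))
        N=np.array(N)
        # unknowns dx(u),dy(v),dyaw : residual along outward normal
        A=[];b=[]
        for isu,sg,s,o,_ in N: A.append([sg*isu,sg*(1-isu),sg*(s if isu<.5 else -s)]);b.append(o)
        A=np.array(A);b=np.array(b);w=np.ones(len(b))
        for _ in range(10):
            x=np.linalg.lstsq(A*w[:,None],b*w,rcond=None)[0]; e=b-A@x; w=1/np.sqrt(1+(e/.0015)**2)
        c=c+x[0]*u[:2]+x[1]*v[:2]; yaw+=x[2]
    cnt=[(int(((N[:,0]==i)&(N[:,1]==s)).sum()),round(float(np.median(e[(N[:,0]==i)&(N[:,1]==s)]))*1e3,1) if ((N[:,0]==i)&(N[:,1]==s)).any() else 0) for i in(1,0) for s in(1,-1)]
    print("caddy",c.round(4),np.degrees(yaw).round(2),cnt); return c,yaw
fit(C,g,np.array([.521,-.04]),np.radians(-103))
print("rim corners by eye",pt(C,[(175,188),(317,141),(349,245)],.062).round(3).tolist())
print("bis label",pt(C,[(392,89),(392,167),(412,88)],.016).round(3).tolist())
t=cv2.GaussianBlur(cv2.imread("pics/top0.png"),(3,3),0); fit(cam("top"),t,np.array([.521,-.04]),np.radians(-103))
plan((.531,.171,.066),57)
E
```

```text
caddy [ 0.5203 -0.0346] -105.36 [(18, 0.5), (24, 0.2), (25, 1.4), (25, 1.1)]
rim corners by eye [[0.434, -0.101], [0.48, 0.071], [0.608, 0.034]]
bis label [[0.48, 0.179], [0.564, 0.131], [0.493, 0.201]]
caddy [ 0.5196 -0.0369] -106.6 [(25, -0.4), (10, -0.6), (20, 1.6), (19, 2.4)]
shift [ 46.3 105.7 234.4] rz 0.1 or -179.9 j6 -1.12 curyaw 57.1 tilt [-0.001  0.001 -1.   ]
```

```bash
python3 -m handwheel '[{"x":23,"y":40,"z":10,"rx":0,"ry":0,"rz":-2,"jaw":1},{"x":40,"y":80,"z":30,"rx":0,"ry":0,"rz":-2,"jaw":1},{"x":46,"y":109,"z":60,"rx":0,"ry":0,"rz":-2,"jaw":1},{"x":46,"y":109,"z":105,"rx":0,"ry":0,"rz":-2,"jaw":1},{"x":46,"y":109,"z":150,"rx":0,"ry":0,"rz":-2,"jaw":1},{"x":46,"y":109,"z":190,"rx":0,"ry":0,"rz":-2,"jaw":1},{"x":46,"y":109,"z":220,"rx":0,"ry":0,"rz":-2,"jaw":1},{"x":46,"y":109,"z":234,"rx":0,"ry":0,"rz":-2,"jaw":1},{"x":46,"y":109,"z":234,"rx":0,"ry":0,"rz":-2,"jaw":1}]'
python3 -m handwheel '[{"x":0,"y":0,"z":0,"rx":0,"ry":0,"rz":0,"jaw":0},{"x":0,"y":0,"z":0,"rx":0,"ry":0,"rz":0,"jaw":0},{"x":0,"y":0,"z":0,"rx":0,"ry":0,"rz":0,"jaw":0},{"x":0,"y":0,"z":0,"rx":0,"ry":0,"rz":0,"jaw":0},{"x":0,"y":0,"z":0,"rx":0,"ry":0,"rz":0,"jaw":0},{"x":0,"y":0,"z":0,"rx":0,"ry":0,"rz":0,"jaw":0},{"x":0,"y":0,"z":0,"rx":0,"ry":0,"rz":0,"jaw":0},{"x":0,"y":0,"z":0,"rx":0,"ry":0,"rz":0,"jaw":0}]'
```

```text
t: 2.5
tcp_pos: [0.5315, 0.1739, 0.0649]
eef_rot: [0.265, 0.964, -0.001, -0.002]
force: [0.7, 1.6, -0.1]
gripper_width: 0.0917
finger_force: 0.0
t: 3.3
tcp_pos: [0.5336, 0.1729, 0.0668]
eef_rot: [0.266, 0.964, -0.0, 0.0]
force: [-0.1, -1.2, 1.5]
gripper_width: 0.044
finger_force: 29.8
```

```bash
python3 - <<'E'
from h import *
plan((.492,.001,.175),-15.2)
E
```

```text
shift [ -52.5 -169.  -108.2] rz 74.3 or -105.7 j6 -0.93 curyaw 59.1 tilt [ 0. -0. -1.]
```

```bash
python3 -m handwheel '[{"x":0,"y":0,"z":-30,"rx":0,"ry":0,"rz":0,"jaw":0},{"x":0,"y":0,"z":-70,"rx":0,"ry":0,"rz":4,"jaw":0},{"x":0,"y":-5,"z":-108,"rx":0,"ry":0,"rz":12,"jaw":0},{"x":-10,"y":-35,"z":-108,"rx":0,"ry":0,"rz":20,"jaw":0},{"x":-20,"y":-70,"z":-108,"rx":0,"ry":0,"rz":28,"jaw":0},{"x":-32,"y":-105,"z":-108,"rx":0,"ry":0,"rz":36,"jaw":0},{"x":-42,"y":-135,"z":-108,"rx":0,"ry":0,"rz":44,"jaw":0},{"x":-52,"y":-160,"z":-108,"rx":0,"ry":0,"rz":52,"jaw":0},{"x":-52,"y":-169,"z":-108,"rx":0,"ry":0,"rz":60,"jaw":0},{"x":-52,"y":-169,"z":-108,"rx":0,"ry":0,"rz":68,"jaw":0}]'
python3 -m handwheel '[{"x":0,"y":0,"z":0,"rx":0,"ry":0,"rz":6.3,"jaw":0},{"x":0,"y":0,"z":0,"rx":0,"ry":0,"rz":6.3,"jaw":0},{"x":0,"y":0,"z":0,"rx":0,"ry":0,"rz":6.3,"jaw":0},{"x":0,"y":0,"z":0,"rx":0,"ry":0,"rz":6.3,"jaw":0}]'
python3 - <<'E'
from h import *
plan((.492,.001,.0755),-15.2)
st=r.get_state(); im=r.snapshot("wrist"); cv2.imwrite("pics/w3.png",im[:,:,::-1]); t=r.snapshot("top");cv2.imwrite("pics/t3.png",t[:,:,::-1])
cv2.imwrite("pics/c3.png",np.hstack([cv2.resize(im[:,:,::-1],(480,300)),cv2.resize(t[140:290,240:400,::-1],(320,300))]))
E
```

```text
t: 4.3
tcp_pos: [0.4906, 0.0001, 0.1739]
eef_rot: [0.762, 0.647, -0.001, -0.001]
force: [0.2, -0.3, -1.9]
gripper_width: 0.0439
finger_force: 29.8
t: 4.7
tcp_pos: [0.4914, 0.0014, 0.1744]
eef_rot: [0.794, 0.608, -0.0, -0.0]
force: [0.1, -0.8, -1.2]
gripper_width: 0.044
finger_force: 29.8
shift [-0.3  0.8 98.9] rz 0.2 or -179.8 j6 0.02 curyaw -15.0 tilt [-0.  0. -1.]
```

View pics/c3.png

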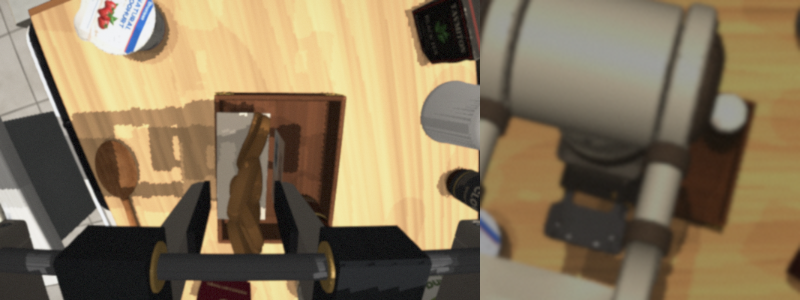

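The pack hangs inside the caddy's long-side band. Its label end is near pixel (320,149), and the caddy's −x rim is at about row 127. I'll check the end clearance by number.

```bash
python3 - <<'E'
from h import *
C=cam("wrist"); c=np.array([.5205,-.0345]);u=np.array([-.262,-.965]);v=np.array([.965,-.262])
f=lambda uv,z:(1e3*np.c_[(pt(C,uv,z)-c)@u,(pt(C,uv,z)-c)@v]).round(1).tolist()
print("label end",f([(290,150),(325,150)],.124),f([(290,150)],.16)); print("rim corners",f([(287,124),(461,127)],.062))
E
python3 -m handwheel '[{"x":0,"y":1,"z":35,"rx":0,"ry":0,"rz":0,"jaw":0},{"x":0,"y":1,"z":65,"rx":0,"ry":0,"rz":0,"jaw":0},{"x":0,"y":1,"z":65,"rx":0,"ry":0,"rz":0,"jaw":0}]'
```

```text
label end [[-77.7, -58.0], [-77.7, -36.4]] [[-82.5, -54.8]]
rim corners [[-89.7, -65.5], [-88.3, 71.1]]
t: 5.1
tcp_pos: [0.4901, 0.0016, 0.106]
eef_rot: [0.794, 0.608, -0.002, -0.002]
force: [-0.0, -0.0, -0.8]
gripper_width: 0.0436
finger_force: 29.9
```

```bash
python3 -m handwheel '[{"x":0,"y":0,"z":15,"rx":0,"ry":0,"rz":0,"jaw":0},{"x":0,"y":0,"z":26,"rx":0,"ry":0,"rz":0,"jaw":0},{"x":0,"y":0,"z":32,"rx":0,"ry":0,"rz":0,"jaw":0},{"x":0,"y":0,"z":34,"rx":0,"ry":0,"rz":0,"jaw":0},{"x":0,"y":0,"z":35,"rx":0,"ry":0,"rz":0,"jaw":0},{"x":0,"y":0,"z":35,"rx":0,"ry":0,"rz":0,"jaw":0}]'
```

```text
t: 5.7
tcp_pos: [0.4928, 0.001, 0.0751]
eef_rot: [0.794, 0.608, 0.0, 0.0]
force: [0.8, -0.7, -2.0]
gripper_width: 0.0436
finger_force: 29.9
```

```bash
python3 -m handwheel '[{"x":0,"y":0,"z":2,"rx":0,"ry":0,"rz":0,"jaw":0},{"x":0,"y":0,"z":2.5,"rx":0,"ry":0,"rz":0,"jaw":0},{"x":0,"y":0,"z":2.5,"rx":0,"ry":0,"rz":0,"jaw":0}]'
python3 -m handwheel '[{"x":0,"y":0,"z":0,"rx":0,"ry":0,"rz":0,"jaw":0.7},{"x":0,"y":0,"z":0,"rx":0,"ry":0,"rz":0,"jaw":0.7},{"x":0,"y":0,"z":0,"rx":0,"ry":0,"rz":0,"jaw":0.7},{"x":0,"y":0,"z":-10,"rx":0,"ry":0,"rz":0,"jaw":0.7},{"x":0,"y":0,"z":-50,"rx":0,"ry":0,"rz":0,"jaw":0.7},{"x":0,"y":0,"z":-100,"rx":0,"ry":0,"rz":0,"jaw":1},{"x":0,"y":0,"z":-150,"rx":0,"ry":0,"rz":0,"jaw":1},{"x":0,"y":0,"z":-200,"rx":0,"ry":0,"rz":0,"jaw":1},{"x":0,"y":0,"z":-220,"rx":0,"ry":0,"rz":0,"jaw":1}]'
python3 - <<'E'
from h import *
plan((.679,.171,.30),90)
plan((.63,.11,.30),75)
E
```

```text
t: 6.0
tcp_pos: [0.4928, 0.0009, 0.0726]
eef_rot: [0.794, 0.608, 0.0, 0.0]
force: [-0.4, -0.0, 0.9]
gripper_width: 0.0438
finger_force: 29.9
t: 6.9
tcp_pos: [0.4944, 0.0006, 0.299]
eef_rot: [0.794, 0.608, 0.003, 0.004]
force: [-0.4, 0.2, 0.6]
gripper_width: 0.0917
finger_force: 0.0
shift [212.7 133.7   0.4] rz 74.8 or -105.2 j6 0.02 curyaw -15.2 tilt [ 0.01  -0.002 -1.   ]
shift [141.  102.3   0. ] rz 89.8 or -90.2 j6 0.02 curyaw -15.2 tilt [ 0.01  -0.002 -1.   ]
```

```bash
python3 -m handwheel '[{"x":20,"y":13,"z":0,"rx":0,"ry":0,"rz":-8,"jaw":1},{"x":45,"y":28,"z":0,"rx":0,"ry":0,"rz":-16,"jaw":1},{"x":75,"y":47,"z":0,"rx":0,"ry":0,"rz":-24,"jaw":1},{"x":105,"y":66,"z":0,"rx":0,"ry":0,"rz":-32,"jaw":1},{"x":135,"y":85,"z":0,"rx":0,"ry":0,"rz":-40,"jaw":1},{"x":160,"y":101,"z":0,"rx":0,"ry":0,"rz":-48,"jaw":1},{"x":180,"y":113,"z":0,"rx":0,"ry":0,"rz":-56,"jaw":1},{"x":195,"y":123,"z":0,"rx":0,"ry":0,"rz":-64,"jaw":1},{"x":207,"y":130,"z":0,"rx":0,"ry":0,"rz":-72,"jaw":1},{"x":212,"y":134,"z":0,"rx":0,"ry":0,"rz":-80,"jaw":1}]'
python3 -m handwheel '[{"x":0,"y":0,"z":0,"rx":0,"ry":0,"rz":-8,"jaw":1},{"x":0,"y":0,"z":0,"rx":0,"ry":0,"rz":-10,"jaw":1},{"x":0,"y":0,"z":0,"rx":0,"ry":0,"rz":-10,"jaw":1},{"x":0,"y":0,"z":0,"rx":0,"ry":0,"rz":-10,"jaw":1}]'
python3 - <<'E'
from h import *
import pickle
st=r.get_state(); im=r.snapshot("wrist")[:,:,::-1].copy(); cv2.imwrite("pics/w4.png",im)
C=cam("wrist",st); print(st["tcp_pos"], "pred",pix(C,[(.679,.171,.126)]))
def red(im):
    h=cv2.cvtColor(im,cv2.COLOR_BGR2HSV); m=(((h[...,0]<8)|(h[...,0]>172))&(h[...,1]>150)&(h[...,2]>80)).astype(np.uint8)
    n,l,s,c=cv2.connectedComponentsWithStats(m); return [(s[i].tolist(),c[i].round().tolist()) for i in np.argsort(-s[1:,4])[:3]+1]
print(red(im)); print(red(cv2.imread("pics/top0.png")))
plan((.679,.171,.09),75)
E
```

```text
t: 7.9
tcp_pos: [0.6777, 0.1717, 0.2925]
eef_rot: [0.215, 0.977, 0.0, 0.0]
force: [-0.6, -0.0, 0.5]
gripper_width: 0.092
finger_force: 0.0
t: 8.3
tcp_pos: [0.6772, 0.1706, 0.2926]
eef_rot: [0.132, 0.991, 0.0, 0.0]
force: [-0.7, -0.0, -0.3]
gripper_width: 0.0917
finger_force: 0.0
[0.67720018 0.17059375 0.29260259] pred [[322.65702832 186.96723106]]
[([306, 154, 51, 55, 2167], [332.0, 182.0]), ([441, 206, 16, 10, 26], [449.0, 209.0]), ([454, 201, 6, 4, 9], [457.0, 202.0])]
[([407, 242, 39, 44, 514], [427.0, 265.0]), ([214, 120, 24, 23, 420], [225.0, 131.0]), ([6, 222, 14, 26, 216], [12.0, 234.0])]
shift [ -1.6   0.9 202.5] rz -0.2 or 179.8 j6 -1.23 curyaw 74.8 tilt [ 0.  0. -1.]
```

View pics/w4.png

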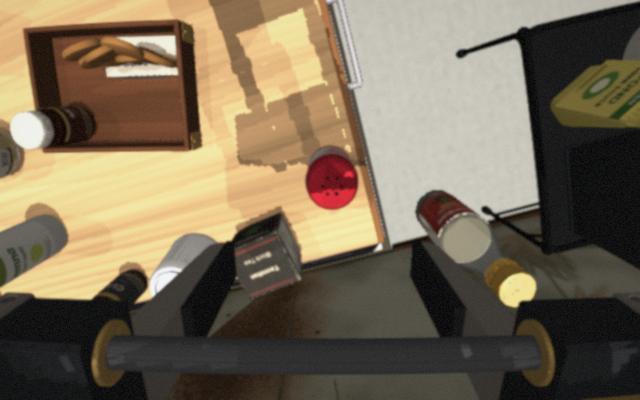

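The salt's red lid is at (332,182), with the tea box corner at left around (235–300, 210–295). The biscuits stand upright in the caddy, whose rim corners show at (25,30), (192,20) and (201,149).

```bash
python3 - <<'E'
from h import *
C=cam("wrist"); print("salt",pt(C,[(332,182)],.126).round(4))
q=pt(C,[(25,30),(192,20),(201,149)],.062); print("rim",q.round(4).tolist(),"c",((q[0]+q[2])/2).round(4),np.linalg.norm(q[1]-q[0]),np.linalg.norm(q[2]-q[1]),np.degrees(np.arctan2(*(q[0]-q[1])[::-1])))
print("tea",pt(C,[(235,242),(280,208),(300,290)],.1).round(3).tolist())
print("coffee",pt(C,[(33,131)],.114).round(4))
plan(np.r_[pt(C,[(332,182)],.126)[0],.09],75)
E
```

```text
salt [[0.6766 0.181 ]]
rim [[0.4356, -0.102], [0.4847, 0.0823], [0.615, 0.0458]] c [ 0.5253 -0.0281] 0.1907247707076367 0.13536548708391125 -104.90753729346334
tea [[0.72, 0.06], [0.695, 0.12], [0.795, 0.113]]
coffee [[ 0.5476 -0.0978]]
shift [  3.4   9.9 202.5] rz -0.2 or 179.8 j6 -1.23 curyaw 74.8 tilt [ 0.  0. -1.]
```

```bash
python3 -m handwheel '[{"x":3,"y":8,"z":45,"rx":0,"ry":0,"rz":0,"jaw":1},{"x":3,"y":8,"z":90,"rx":0,"ry":0,"rz":0,"jaw":1},{"x":3,"y":8,"z":135,"rx":0,"ry":0,"rz":0,"jaw":1},{"x":3,"y":8,"z":175,"rx":0,"ry":0,"rz":0,"jaw":1},{"x":3,"y":8,"z":205,"rx":0,"ry":0,"rz":0,"jaw":1},{"x":3,"y":8,"z":222,"rx":0,"ry":0,"rz":0,"jaw":1},{"x":3,"y":8,"z":222,"rx":0,"ry":0,"rz":0,"jaw":1}]'
python3 -m handwheel '[{"x":0,"y":0,"z":0,"rx":0,"ry":0,"rz":0,"jaw":0},{"x":0,"y":0,"z":0,"rx":0,"ry":0,"rz":0,"jaw":0},{"x":0,"y":0,"z":0,"rx":0,"ry":0,"rz":0,"jaw":0},{"x":0,"y":0,"z":0,"rx":0,"ry":0,"rz":0,"jaw":0},{"x":0,"y":0,"z":0,"rx":0,"ry":0,"rz":0,"jaw":0},{"x":0,"y":0,"z":0,"rx":0,"ry":0,"rz":0,"jaw":0},{"x":0,"y":0,"z":0,"rx":0,"ry":0,"rz":0,"jaw":0}]'
python3 - <<'E'
from h import *
C=cam("top");print("tea front",pt(C,[(268,130),(296,127)],.016).round(3).tolist())
E
```

```text
t: 9.05
tcp_pos: [0.6745, 0.1789, 0.0672]
eef_rot: [0.132, 0.991, -0.001, -0.003]
force: [-0.0, -0.4, 0.1]
gripper_width: 0.092
finger_force: 0.0
t: 9.75
tcp_pos: [0.677, 0.1792, 0.0709]
eef_rot: [0.132, 0.991, 0.0, 0.001]
force: [0.0, 0.6, 3.6]
gripper_width: 0.0543
finger_force: 30.0
tea front [[0.722, 0.103], [0.729, 0.038]]
```

```bash
python3 -m handwheel '[{"x":0,"y":0,"z":-25,"rx":0,"ry":0,"rz":0,"jaw":0},{"x":0,"y":0,"z":-60,"rx":0,"ry":0,"rz":0,"jaw":0},{"x":0,"y":0,"z":-100,"rx":0,"ry":0,"rz":0,"jaw":0},{"x":10,"y":-30,"z":-115,"rx":0,"ry":0,"rz":0,"jaw":0},{"x":24,"y":-75,"z":-115,"rx":0,"ry":0,"rz":0,"jaw":0},{"x":38,"y":-118,"z":-115,"rx":0,"ry":0,"rz":0,"jaw":0},{"x":50,"y":-155,"z":-115,"rx":0,"ry":0,"rz":0,"jaw":0},{"x":60,"y":-183,"z":-115,"rx":0,"ry":0,"rz":0,"jaw":0},{"x":63,"y":-194,"z":-115,"rx":0,"ry":0,"rz":0,"jaw":0},{"x":63,"y":-194,"z":-115,"rx":0,"ry":0,"rz":0,"jaw":0}]'
python3 -m handwheel '[{"x":0,"y":0,"z":0,"rx":0,"ry":0,"rz":0,"jaw":0},{"x":0,"y":0,"z":0,"rx":0,"ry":0,"rz":0,"jaw":0}]'
python3 - <<'E'
from h import *
st=r.get_state(); im=r.snapshot("wrist")[:,:,::-1].copy(); cv2.imwrite("pics/w5.png",im)
C=cam("wrist",st); plan((.566,.008,.186),74.8)
c=np.array([.5205,-.0345]);u=np.array([-.262,-.965]);v=np.array([.965,-.262])
for a,b in((1,1),(1,-1),(-1,-1),(-1,1)): print(a,b,pix(C,[np.r_[c+a*u*.09+b*v*.07,.062]]).round())
E
```

```text
t: 10.75
tcp_pos: [0.5642, 0.0075, 0.1845]
eef_rot: [0.133, 0.991, 0.0, -0.001]
force: [-0.2, 0.2, -2.5]
gripper_width: 0.0549
finger_force: 30.0
t: 10.95
tcp_pos: [0.5654, 0.0094, 0.1849]
eef_rot: [0.131, 0.991, 0.0, -0.0]
force: [1.2, -0.8, -2.6]
gripper_width: 0.0543
finger_force: 30.0
shift [-0.9 -1.2 -1. ] rz 0.1 or -179.9 j6 -1.5 curyaw 74.9 tilt [-0.  0. -1.]
1 1 [[160. 238.]]
1 -1 [[140.  73.]]
-1 -1 [[368.  71.]]
-1 1 [[362. 239.]]
```

View pics/w5.png

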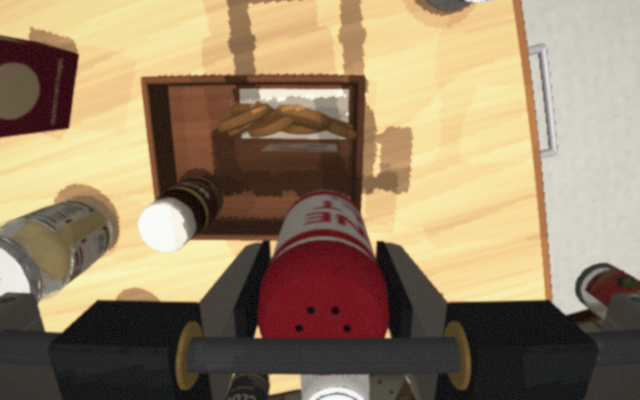

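The salt hangs straight between the fingers. The caddy rim corners are at (143,78), (365,76) and (155,238), within about 4 mm of the prediction. I'll lower it into the −x,+y corner.

```bash
python3 -m handwheel '[{"x":-2,"y":-1,"z":35,"rx":0,"ry":0,"rz":0,"jaw":0},{"x":-2,"y":-1,"z":65,"rx":0,"ry":0,"rz":0,"jaw":0},{"x":-2,"y":-1,"z":85,"rx":0,"ry":0,"rz":0,"jaw":0},{"x":-2,"y":-1,"z":98,"rx":0,"ry":0,"rz":0,"jaw":0},{"x":-2,"y":-1,"z":104,"rx":0,"ry":0,"rz":0,"jaw":0},{"x":-2,"y":-1,"z":106,"rx":0,"ry":0,"rz":0,"jaw":0},{"x":-2,"y":-1,"z":106,"rx":0,"ry":0,"rz":0,"jaw":0},{"x":-2,"y":-1,"z":106,"rx":0,"ry":0,"rz":0,"jaw":0}]'
```

```text
t: 11.8
tcp_pos: [0.5675, 0.0067, 0.0803]
eef_rot: [0.132, 0.991, -0.0, 0.001]
force: [0.7, -0.4, -2.8]
gripper_width: 0.0544
finger_force: 30.0
```

```bash
python3 -m handwheel '[{"x":0,"y":0,"z":2,"rx":0,"ry":0,"rz":0,"jaw":0},{"x":0,"y":0,"z":3,"rx":0,"ry":0,"rz":0,"jaw":0},{"x":0,"y":0,"z":3,"rx":0,"ry":0,"rz":0,"jaw":0}]'
python3 -m handwheel '[{"x":0,"y":0,"z":0.5,"rx":0,"ry":0,"rz":0,"jaw":0.8},{"x":0,"y":0,"z":0.5,"rx":0,"ry":0,"rz":0,"jaw":0.8},{"x":0,"y":0,"z":0.5,"rx":0,"ry":0,"rz":0,"jaw":0.8},{"x":0,"y":0,"z":-10,"rx":0,"ry":0,"rz":0,"jaw":0.8},{"x":0,"y":0,"z":-50,"rx":0,"ry":0,"rz":0,"jaw":0.8},{"x":0,"y":0,"z":-100,"rx":0,"ry":0,"rz":0,"jaw":1},{"x":0,"y":0,"z":-150,"rx":0,"ry":0,"rz":0,"jaw":1},{"x":0,"y":0,"z":-200,"rx":0,"ry":0,"rz":0,"jaw":1},{"x":0,"y":0,"z":-245,"rx":0,"ry":0,"rz":0,"jaw":1},{"x":0,"y":0,"z":-245,"rx":0,"ry":0,"rz":0,"jaw":1}]'
python3 - <<'E'
from h import *
plan((.405,-.213,.325),58.6)
E
```

```text
t: 12.1
tcp_pos: [0.5672, 0.0067, 0.0769]
eef_rot: [0.132, 0.991, -0.0, 0.001]
force: [-0.6, -0.4, 0.9]
gripper_width: 0.0542
finger_force: 30.0
t: 13.1
tcp_pos: [0.5696, 0.0063, 0.3305]
eef_rot: [0.132, 0.991, -0.001, 0.008]
force: [0.9, -0.4, 0.8]
gripper_width: 0.0919
finger_force: 0.0
shift [ 101.6 -254.7    3.8] rz 16.2 or -163.8 j6 -1.51 curyaw 74.8 tilt [ 0.015 -0.003 -1.   ]
```

```bash
python3 -m handwheel '[{"x":12,"y":-30,"z":0,"rx":0,"ry":0,"rz":4,"jaw":1},{"x":28,"y":-70,"z":0,"rx":0,"ry":0,"rz":10,"jaw":1},{"x":46,"y":-115,"z":0,"rx":0,"ry":0,"rz":16,"jaw":1},{"x":64,"y":-160,"z":0,"rx":0,"ry":0,"rz":16,"jaw":1},{"x":80,"y":-200,"z":0,"rx":0,"ry":0,"rz":16,"jaw":1},{"x":94,"y":-236,"z":0,"rx":0,"ry":0,"rz":16,"jaw":1},{"x":101,"y":-254,"z":0,"rx":0,"ry":0,"rz":16,"jaw":1},{"x":101,"y":-254,"z":0,"rx":0,"ry":0,"rz":16,"jaw":1},{"x":101,"y":-254,"z":0,"rx":0,"ry":0,"rz":16,"jaw":1},{"x":101,"y":-254,"z":0,"rx":0,"ry":0,"rz":16,"jaw":1}]'
python3 - <<'E'
from h import *
st=r.get_state(); im=r.snapshot("wrist")[:,:,::-1].copy(); cv2.imwrite("pics/w6.png",im)
C=cam("wrist",st); print(st["joint_pos"].round(2))
print("pred",pix(C,[(.405,-.213,.176)]).round())
h=cv2.cvtColor(im,cv2.COLOR_BGR2HSV); m=(((h[...,0]<10)|(h[...,0]>170))&(h[...,1]>140)&(h[...,2]>110)).astype(np.uint8)
m=cv2.morphologyEx(m,cv2.MORPH_CLOSE,np.ones((15,15)))
n,l,s,c=cv2.connectedComponentsWithStats(m); i=1+s[1:,4].argmax(); print(s[i],c[i])
ct=cv2.findContours((l==i).astype(np.uint8),0,2)[0][0]; b=cv2.boxPoints(cv2.minAreaRect(ct)); print(b.round(1).tolist())
q=pt(C,b,.176); print(q.round(4).tolist(),q.mean(0).round(4),[np.linalg.norm(q[k]-q[k-1]).round(4) for k in range(4)],[np.degrees(np.arctan2(*(q[k]-q[k-1])[::-1])).round(1) for k in range(4)])
plan(np.r_[q.mean(0),.138],58.6)
cv2.drawContours(im,[b.astype(int)],0,(0,255,0),1); cv2.imwrite("pics/w6a.png",im)
E
```

```text
t: 14.1
tcp_pos: [0.4031, -0.2111, 0.3211]
eef_rot: [0.268, 0.963, 0.0, 0.0]
force: [-0.4, -0.1, -0.1]
gripper_width: 0.0917
finger_force: 0.0
[-0.75 -0.21  1.75  0.    1.6  -1.78]
pred [[321. 194.]]
[ 298  153   50   78 1962] [315.81804281 190.83843017]
[[295.79998779296875, 228.3000030517578], [299.0, 153.0], [347.3999938964844, 155.0], [344.20001220703125, 230.3000030517578]]
[[0.4214, -0.2505], [0.3629, -0.2103], [0.3866, -0.1745], [0.4466, -0.2126]] [ 0.4044 -0.212 ] [np.float64(0.0455), np.float64(0.0709), np.float64(0.0429), np.float64(0.0711)] [np.float64(-123.7), np.float64(145.4), np.float64(56.5), np.float64(-32.4)]
shift [ -1.6  -0.2 183.1] rz 0.3 or -179.7 j6 -1.78 curyaw 58.9 tilt [ 0.  0. -1.]
```

View pics/w6a.png

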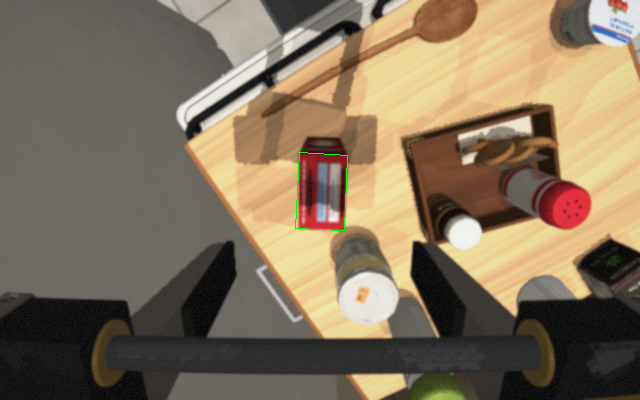

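The cereal lid is outlined at (296–347, 153–230), under the gripper. The salt and biscuits stand in the caddy next to the coffee jar.

```bash
python3 -m handwheel '[{"x":-1.5,"y":0,"z":40,"rx":0,"ry":0,"rz":1,"jaw":1},{"x":-1.5,"y":0,"z":85,"rx":0,"ry":0,"rz":1,"jaw":1},{"x":-1.5,"y":0,"z":130,"rx":0,"ry":0,"rz":1,"jaw":1},{"x":-1.5,"y":0,"z":165,"rx":0,"ry":0,"rz":1,"jaw":1},{"x":-1.5,"y":0,"z":184,"rx":0,"ry":0,"rz":1,"jaw":1},{"x":-1.5,"y":0,"z":184,"rx":0,"ry":0,"rz":1,"jaw":1}]'
python3 -m handwheel '[{"x":0,"y":0,"z":0,"rx":0,"ry":0,"rz":0,"jaw":0},{"x":0,"y":0,"z":0,"rx":0,"ry":0,"rz":0,"jaw":0},{"x":0,"y":0,"z":0,"rx":0,"ry":0,"rz":0,"jaw":0},{"x":0,"y":0,"z":0,"rx":0,"ry":0,"rz":0,"jaw":0},{"x":0,"y":0,"z":0,"rx":0,"ry":0,"rz":0,"jaw":0},{"x":0,"y":0,"z":0,"rx":0,"ry":0,"rz":0,"jaw":0},{"x":0,"y":0,"z":0,"rx":0,"ry":0,"rz":0,"jaw":0},{"x":0,"y":0,"z":0,"rx":0,"ry":0,"rz":0,"jaw":0}]'
python3 - <<'E'
from h import *
c=np.array([.522,-.035]);u=np.array([-.262,-.965]);v=np.array([.965,-.262])
t=c+.059*u-.026*v;print(t); plan(np.r_[t,.25],74.8)
E
```

```text
t: 14.75
tcp_pos: [0.4025, -0.2101, 0.134]
eef_rot: [0.276, 0.961, 0.002, -0.003]
force: [-0.4, -0.2, -0.1]
gripper_width: 0.092
finger_force: 0.0
t: 15.55
tcp_pos: [0.404, -0.2128, 0.1373]
eef_rot: [0.277, 0.961, -0.0, 0.0]
force: [0.2, 0.1, 1.3]
gripper_width: 0.0437
finger_force: 30.0
[ 0.481452 -0.085123]
shift [   2.4  149.3 -112.7] rz -17.0 or 163.0 j6 -1.76 curyaw 57.8 tilt [ 0. -0. -1.]
```

```bash
python3 -m handwheel '[{"x":0,"y":0,"z":-30,"rx":0,"ry":0,"rz":0,"jaw":0},{"x":0,"y":0,"z":-70,"rx":0,"ry":0,"rz":0,"jaw":0},{"x":0,"y":5,"z":-113,"rx":0,"ry":0,"rz":-4,"jaw":0},{"x":1,"y":35,"z":-113,"rx":0,"ry":0,"rz":-8,"jaw":0},{"x":1,"y":75,"z":-113,"rx":0,"ry":0,"rz":-13,"jaw":0},{"x":1,"y":115,"z":-113,"rx":0,"ry":0,"rz":-17,"jaw":0},{"x":1,"y":140,"z":-113,"rx":0,"ry":0,"rz":-17,"jaw":0},{"x":1,"y":150,"z":-113,"rx":0,"ry":0,"rz":-17,"jaw":0},{"x":1,"y":150,"z":-113,"rx":0,"ry":0,"rz":-17,"jaw":0},{"x":1,"y":150,"z":-113,"rx":0,"ry":0,"rz":-17,"jaw":0}]'
python3 - <<'E'
from h import *
st=r.get_state(); im=r.snapshot("wrist")[:,:,::-1].copy(); cv2.imwrite("pics/w7.png",im)
C=cam("wrist",st); plan((.483,-.0855,.146),74.8)
c=np.array([.522,-.035]);u=np.array([-.262,-.965]);v=np.array([.965,-.262])
for a,b in((1,1),(1,-1),(-1,-1),(-1,1)): print(a,b,pix(C,[np.r_[c+a*u*.09+b*v*.07,.062]]).round())
z=st["tcp_pos"][2]-.1213
print("cereal bottom pred",pix(C,[np.r_[st["tcp_pos"][:2]+a*u*.022+b*v*.036,z] for a,b in((1,1),(1,-1),(-1,-1),(-1,1))]).round().tolist())
E
```

```text
t: 16.55
tcp_pos: [0.4825, -0.0859, 0.2498]
eef_rot: [0.132, 0.991, -0.0, -0.0]
force: [-0.9, -0.8, -1.7]
gripper_width: 0.0437
finger_force: 30.0
shift [ -0.4   0.8 103.9] rz -0.0 or 180.0 j6 -1.73 curyaw 74.8 tilt [-0.001 -0.    -1.   ]
1 1 [[294. 265.]]
1 -1 [[291. 136.]]
-1 -1 [[471. 137.]]
-1 1 [[456. 264.]]
cereal bottom pred [[297.0, 237.0], [295.0, 155.0], [349.0, 155.0], [347.0, 237.0]]
```

View pics/w7.png

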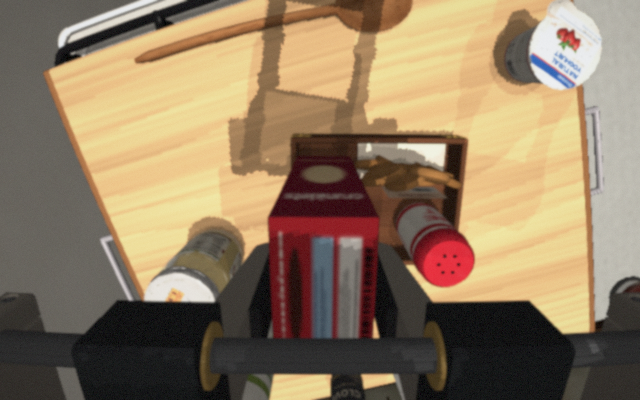

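The cereal is held squarely. Its lower edge is at row 157, columns 297–352, inside the caddy rim corners at (291,136) and (466,136), and this matches the prediction. Lowering it now. That was my last picture view, so the remaining checks are numeric.

```bash
python3 -m handwheel '[{"x":0,"y":1,"z":35,"rx":0,"ry":0,"rz":0,"jaw":0},{"x":0,"y":1,"z":65,"rx":0,"ry":0,"rz":0,"jaw":0},{"x":0,"y":1,"z":85,"rx":0,"ry":0,"rz":0,"jaw":0},{"x":0,"y":1,"z":98,"rx":0,"ry":0,"rz":0,"jaw":0},{"x":0,"y":1,"z":102,"rx":0,"ry":0,"rz":0,"jaw":0},{"x":0,"y":1,"z":104,"rx":0,"ry":0,"rz":0,"jaw":0},{"x":0,"y":1,"z":104,"rx":0,"ry":0,"rz":0,"jaw":0},{"x":0,"y":1,"z":104,"rx":0,"ry":0,"rz":0,"jaw":0}]'
```

```text
t: 17.4
tcp_pos: [0.4839, -0.0846, 0.1473]
eef_rot: [0.132, 0.991, -0.0, 0.001]
force: [0.0, -1.0, -1.8]
gripper_width: 0.0438
finger_force: 30.0
```

```bash
python3 -m handwheel '[{"x":0,"y":0,"z":2,"rx":0,"ry":0,"rz":0,"jaw":0},{"x":0,"y":0,"z":4,"rx":0,"ry":0,"rz":0,"jaw":0},{"x":0,"y":0,"z":4,"rx":0,"ry":0,"rz":0,"jaw":0},{"x":0,"y":0,"z":4,"rx":0,"ry":0,"rz":0,"jaw":0}]'
```

```text
t: 17.8
tcp_pos: [0.484, -0.0844, 0.1433]
eef_rot: [0.132, 0.991, -0.0, 0.001]
force: [0.1, 0.7, 5.9]
gripper_width: 0.0437
finger_force: 30.0
```

```bash
python3 -m handwheel '[{"x":0,"y":0,"z":0,"rx":0,"ry":0,"rz":0,"jaw":0.8},{"x":0,"y":0,"z":0,"rx":0,"ry":0,"rz":0,"jaw":0.8},{"x":0,"y":0,"z":0,"rx":0,"ry":0,"rz":0,"jaw":0.8},{"x":0,"y":0,"z":-10,"rx":0,"ry":0,"rz":0,"jaw":0.8},{"x":0,"y":0,"z":-50,"rx":0,"ry":0,"rz":0,"jaw":0.8},{"x":0,"y":0,"z":-100,"rx":0,"ry":0,"rz":0,"jaw":1},{"x":0,"y":0,"z":-150,"rx":0,"ry":0,"rz":0,"jaw":1},{"x":0,"y":0,"z":-200,"rx":0,"ry":0,"rz":0,"jaw":1},{"x":0,"y":0,"z":-217,"rx":0,"ry":0,"rz":0,"jaw":1},{"x":0,"y":0,"z":-217,"rx":0,"ry":0,"rz":0,"jaw":1}]'
python3 - <<'E'
from h import *
t=cv2.imread("pics/top0.png"); h=cv2.cvtColor(t,cv2.COLOR_BGR2HSV); m=((h[...,0]>30)&(h[...,0]<75)&(h[...,1]>120)&(h[...,2]>50)).astype(np.uint8); m[:, :380]=0
n,l,s,c=cv2.connectedComponentsWithStats(m); i=1+s[1:,4].argmax(); print(s[i],c[i],pt(cam("top"),[c[i]],.205))
plan((.655,-.22,.36),-15.2); plan((.655,-.22,.36),45)
E
```

```text
t: 18.8
tcp_pos: [0.4845, -0.0848, 0.3634]
eef_rot: [0.132, 0.991, -0.001, 0.004]
force: [0.5, -0.1, -0.8]
gripper_width: 0.0921
finger_force: 0.0
[413 109  31  29 660] [428.32727273 122.84242424] [[ 0.66401392 -0.22215912]]
shift [-199.9  -86.     5.1] rz -90.0 or 90.0 j6 -1.73 curyaw 74.8 tilt [ 0.007 -0.003 -1.   ]
shift [-199.9  -86.     5.1] rz 29.8 or -150.2 j6 -1.73 curyaw 74.8 tilt [ 0.007 -0.003 -1.   ]
```

```bash
python3 -m handwheel '[{"x":-25,"y":-10,"z":0,"rx":0,"ry":0,"rz":0,"jaw":1},{"x":-65,"y":-28,"z":0,"rx":0,"ry":0,"rz":0,"jaw":1},{"x":-110,"y":-47,"z":0,"rx":0,"ry":0,"rz":0,"jaw":1},{"x":-150,"y":-64,"z":0,"rx":0,"ry":0,"rz":0,"jaw":1},{"x":-185,"y":-79,"z":0,"rx":0,"ry":0,"rz":0,"jaw":1},{"x":-205,"y":-87,"z":0,"rx":0,"ry":0,"rz":0,"jaw":1},{"x":-205,"y":-87,"z":0,"rx":0,"ry":0,"rz":0,"jaw":1},{"x":-205,"y":-87,"z":0,"rx":0,"ry":0,"rz":0,"jaw":1}]'
python3 - <<'E'
from h import *
st=r.get_state(); im=r.snapshot("wrist")[:,:,::-1].copy(); cv2.imwrite("pics/w8.png",im); C=cam("wrist",st)
h=cv2.cvtColor(im,cv2.COLOR_BGR2HSV); m=((h[...,0]>30)&(h[...,0]<75)&(h[...,1]>120)&(h[...,2]>50)).astype(np.uint8)
n,l,s,c=cv2.connectedComponentsWithStats(m); i=1+s[1:,4].argmax()
(x,y),rad=cv2.minEnclosingCircle(cv2.findContours((l==i).astype(np.uint8),0,2)[0][0])
print(s[i],c[i],(x,y),rad,"pred r",356*.029/(st["tcp_pos"][2]+.17-.205),pt(C,[c[i],(x,y)],.205).round(4).tolist())
p=pt(C,[c[i]],.205)[0]; print(st["joint_pos"].round(2)); plan(np.r_[p,.156],74.8)
E
```

```text
t: 19.6
tcp_pos: [0.6577, -0.2214, 0.357]
eef_rot: [0.132, 0.991, 0.001, -0.002]
force: [-0.0, 0.2, 0.1]
gripper_width: 0.0918
finger_force: 0.0
[ 294  165   58   60 2752] [322.48110465 194.94549419] (322.2837219238281, 194.7469024658203) 30.40346336364746 pred r 32.06460631089031 [[0.6629, -0.2219], [0.6626, -0.222]]
[-0.5   0.44  0.98  0.    1.73 -1.8 ]
shift [ -5.8   0.4 202.1] rz 0.1 or -179.9 j6 -1.8 curyaw 74.9 tilt [-0.002  0.001 -1.   ]
```

```bash
python3 -m handwheel '[{"x":-6,"y":0,"z":40,"rx":0,"ry":0,"rz":0,"jaw":1},{"x":-6,"y":0,"z":85,"rx":0,"ry":0,"rz":0,"jaw":1},{"x":-6,"y":0,"z":130,"rx":0,"ry":0,"rz":0,"jaw":1},{"x":-6,"y":0,"z":170,"rx":0,"ry":0,"rz":0,"jaw":1},{"x":-6,"y":0,"z":198,"rx":0,"ry":0,"rz":0,"jaw":1},{"x":-6,"y":0,"z":207,"rx":0,"ry":0,"rz":0,"jaw":1},{"x":-6,"y":0,"z":207,"rx":0,"ry":0,"rz":0,"jaw":1}]'
python3 -m handwheel '[{"x":0,"y":0,"z":0,"rx":0,"ry":0,"rz":0,"jaw":0},{"x":0,"y":0,"z":0,"rx":0,"ry":0,"rz":0,"jaw":0},{"x":0,"y":0,"z":0,"rx":0,"ry":0,"rz":0,"jaw":0},{"x":0,"y":0,"z":0,"rx":0,"ry":0,"rz":0,"jaw":0},{"x":0,"y":0,"z":0,"rx":0,"ry":0,"rz":0,"jaw":0},{"x":0,"y":0,"z":0,"rx":0,"ry":0,"rz":0,"jaw":0},{"x":0,"y":0,"z":0,"rx":0,"ry":0,"rz":0,"jaw":0}]'
python3 - <<'E'
from h import *
plan((.5396,-.0465,.335),-15.2)
E
```

```text
t: 20.35
tcp_pos: [0.663, -0.2223, 0.1514]
eef_rot: [0.132, 0.991, 0.0, -0.001]
force: [-0.3, -0.7, 0.8]
gripper_width: 0.0921
finger_force: 0.0
t: 21.05
tcp_pos: [0.6645, -0.2235, 0.1529]
eef_rot: [0.132, 0.991, -0.0, 0.001]
force: [-0.2, 0.7, 4.0]
gripper_width: 0.0579
finger_force: 30.0
shift [ 166.6  138.1 -182.3] rz -90.0 or 90.0 j6 -1.8 curyaw 74.8 tilt [ 0.001 -0.    -1.   ]
```

```bash
python3 -m handwheel '[{"x":0,"y":0,"z":-25,"rx":0,"ry":0,"rz":0,"jaw":0},{"x":0,"y":0,"z":-65,"rx":0,"ry":0,"rz":0,"jaw":0},{"x":0,"y":0,"z":-110,"rx":0,"ry":0,"rz":0,"jaw":0},{"x":0,"y":0,"z":-150,"rx":0,"ry":0,"rz":0,"jaw":0},{"x":5,"y":5,"z":-182,"rx":0,"ry":0,"rz":0,"jaw":0},{"x":25,"y":20,"z":-182,"rx":0,"ry":0,"rz":0,"jaw":0},{"x":50,"y":42,"z":-182,"rx":0,"ry":0,"rz":0,"jaw":0},{"x":70,"y":58,"z":-182,"rx":0,"ry":0,"rz":0,"jaw":0},{"x":80,"y":70,"z":-182,"rx":0,"ry":0,"rz":0,"jaw":0},{"x":80,"y":70,"z":-182,"rx":0,"ry":0,"rz":0,"jaw":0}]'
cat > look.py <<'E'
from h import *
c0=np.array([.522,-.035]);u=np.array([-.262,-.965]);v=np.array([.965,-.262])
cad=lambda p:(1e3*np.c_[(p-c0)@u,(p-c0)@v]).round(1).tolist()
def look(name,show=True):
    st=r.get_state(); im=r.snapshot("wrist")[:,:,::-1].copy(); cv2.imwrite(f"pics/{name}.png",im); C=cam("wrist",st)
    h=cv2.cvtColor(im,cv2.COLOR_BGR2HSV); H,S,V=[h[...,k] for k in range(3)]
    M={"red":((H<10)|(H>170))&(S>140)&(V>110),"white":(S<50)&(V>170)}
    print(st["tcp_pos"].round(4),"tcp cad",cad(st["tcp_pos"][None,:2]))
    for k,m in M.items():
        m=cv2.morphologyEx(m.astype(np.uint8),cv2.MORPH_CLOSE,np.ones((11,11)) if k=="red" else np.ones((3,3)))
        n,l,s,c=cv2.connectedComponentsWithStats(m)
        for i in np.argsort(-s[1:,4])[:7]+1:
            if s[i,4]<150: continue
            ct=max(cv2.findContours((l==i).astype(np.uint8),0,2)[0],key=len); b=cv2.minAreaRect(ct); box=cv2.boxPoints(b)
            o={"salt@.132":cad(pt(C,[b[0]],.132))[0]}
            if k=="red": o["cereal@.182"]=cad(pt(C,box,.182))
            else: o={"coffee@.114":cad(pt(C,[b[0]],.114))[0]}
            print(k,s[i].tolist(),[round(x,1) for x in b[0]+b[1]],o)
    return st,im,C
E
python3 -c "
from look import *
look('w9'); plan((.5386,-.049,.335),-15.2)"
```

```text
t: 22.05
tcp_pos: [0.6039, -0.1327, 0.3324]
eef_rot: [0.131, 0.991, 0.001, -0.002]
force: [0.7, -0.3, -4.6]
gripper_width: 0.0581
finger_force: 30.0
[ 0.6039 -0.1327  0.3324] tcp cad [[72.8, 104.7]]
red [314, 0, 63, 87, 2786] [345.0, 43.0, 86.0, 62.0] {'salt@.132': [50.5, -30.1], 'cereal@.182': [[79.4, -56.0], [28.4, -56.4], [26.1, 12.2], [79.5, 12.5]]}
red [418, 87, 50, 52, 2079] [442.5, 112.5, 51.0, 49.0] {'salt@.132': [-50.2, 35.1], 'cereal@.182': [[-10.4, 12.6], [-53.7, 11.8], [-58.1, 55.9], [-13.4, 56.5]]}
white [564, 0, 76, 226, 12599] [601.5, 112.5, 225.0, 75.0] {'coffee@.114': [-238.1, 31.0]}
white [177, 115, 49, 68, 2248] [200.2, 147.9, 47.1, 67.1] {'coffee@.114': [206.1, 74.1]}
white [415, 244, 43, 44, 1215] [439.5, 261.5, 44.0, 33.4] {'coffee@.114': [-68.9, 209.2]}
white [349, 8, 11, 68, 662] [354.2, 41.5, 9.7, 67.2] {'coffee@.114': [40.1, -34.3]}
white [367, 59, 73, 12, 632] [403.0, 64.4, 72.0, 10.2] {'coffee@.114': [-10.9, -12.5]}
white [316, 97, 25, 36, 567] [326.2, 113.2, 20.9, 35.7] {'coffee@.114': [68.2, 37.4]}
white [129, 126, 38, 74, 345] [147.3, 163.1, 76.5, 11.8] {'coffee@.114': [267.9, 90.7]}
shift [85.8 65.  -2.2] rz -89.9 or 90.1 j6 -1.72 curyaw 74.9 tilt [-0.003  0.001 -1.   ]
```

```bash
python3 -m handwheel '[{"x":5,"y":4,"z":-2,"rx":0,"ry":0,"rz":8,"jaw":0},{"x":15,"y":12,"z":-2,"rx":0,"ry":0,"rz":16,"jaw":0},{"x":26,"y":22,"z":-2,"rx":0,"ry":0,"rz":24,"jaw":0},{"x":38,"y":32,"z":-2,"rx":0,"ry":0,"rz":32,"jaw":0},{"x":50,"y":42,"z":-2,"rx":0,"ry":0,"rz":40,"jaw":0},{"x":60,"y":50,"z":-2,"rx":0,"ry":0,"rz":48,"jaw":0},{"x":68,"y":57,"z":-2,"rx":0,"ry":0,"rz":56,"jaw":0},{"x":75,"y":63,"z":-2,"rx":0,"ry":0,"rz":64,"jaw":0},{"x":79,"y":66,"z":-2,"rx":0,"ry":0,"rz":72,"jaw":0},{"x":79,"y":66,"z":-2,"rx":0,"ry":0,"rz":80,"jaw":0}]'
python3 -m handwheel '[{"x":0,"y":0,"z":0,"rx":0,"ry":0,"rz":8,"jaw":0},{"x":0,"y":0,"z":0,"rx":0,"ry":0,"rz":10,"jaw":0},{"x":0,"y":0,"z":0,"rx":0,"ry":0,"rz":10,"jaw":0},{"x":0,"y":0,"z":0,"rx":0,"ry":0,"rz":10,"jaw":0}]'
python3 -c "
from look import *
st,im,C=look('w10')
h=cv2.cvtColor(im,cv2.COLOR_BGR2HSV); g=(h[...,0]>30)&(h[...,0]<75)&(h[...,1]>120)&(h[...,2]>40)
for col in (300,322,345):
    rr=np.where(g[:,col])[0]; print(col,rr[:1],rr[-1:])
rr=np.where(g.any(1))[0]; print('green rows',rr[:1],rr[-1:])
Rt=R.from_quat(st['eef_rot']).as_matrix()
for dx in(-.003,0,.003):
    print(dx,pix(C,[st['tcp_pos']+Rt@np.array([dx+.029,0,-.0521+.031]),st['tcp_pos']+Rt@np.array([dx+.029,0,.1369])]).round(1).tolist())
gy=cv2.cvtColor(im,cv2.COLOR_BGR2GRAY); print(gy[100:260:4,322].tolist())
plan((.5448,-.0485,.33),-15.2)"
```

```text
t: 23.1
tcp_pos: [0.546, -0.0508, 0.3351]
eef_rot: [0.74, 0.672, -0.001, -0.001]
force: [-0.3, 1.0, -4.5]
gripper_width: 0.058
finger_force: 30.0
t: 23.5
tcp_pos: [0.5463, -0.0511, 0.3353]
eef_rot: [0.794, 0.608, -0.0, -0.0]
force: [-0.4, 0.3, -5.3]
gripper_width: 0.0579
finger_force: 30.0
[ 0.5463 -0.0511  0.3353] tcp cad [[9.2, 27.6]]
red [306, 92, 51, 53, 2092] [331.0, 118.0, 50.0, 52.0] {'salt@.132': [-54.0, 35.8], 'cereal@.182': [[-33.3, 12.3], [-78.5, 12.7], [-78.6, 56.3], [-33.3, 57.4]]}
red [234, 215, 14, 36, 282] [240.1, 232.2, 35.0, 12.0] {'salt@.132': [70.6, -65.1], 'cereal@.182': [[34.3, -58.7], [33.3, -47.1], [69.5, -46.6], [70.5, -58.6]]}
white [0, 194, 181, 137, 12252] [89.3, 262.1, 134.5, 179.9] {'coffee@.114': [118.4, -262.9]}
white [0, 28, 114, 119, 7181] [45.6, 101.3, 126.7, 103.3] {'coffee@.114': [-75.5, -280.2]}
white [473, 77, 52, 60, 2309] [498.5, 105.6, 50.6, 56.0] {'coffee@.114': [-68.3, 217.5]}
white [124, 0, 65, 52, 2045] [152.8, 17.7, 53.0, 59.3] {'coffee@.114': [-156.0, -147.1]}
white [16, 0, 94, 39, 1892] [62.5, 19.0, 38.0, 93.0] {'coffee@.114': [-159.5, -246.5]}
white [0, 0, 25, 50, 872] [12.0, 24.5, 49.0, 24.0] {'coffee@.114': [-158.1, -307.4]}
white [257, 96, 17, 25, 267] [265.0, 108.0, 24.0, 16.0] {'coffee@.114': [-63.8, -34.3]}
300 [230] [337]
322 [225] [336]
345 [201] [337]
green rows [24] [338]
-0.003 [[323.4, 227.2], [322.8, 165.2]]
0 [[323.4, 220.8], [322.8, 161.8]]
0.003 [[323.4, 214.3], [322.8, 158.4]]
[114, 113, 111, 99, 105, 112, 87, 114, 113, 115, 71, 82, 62, 32, 36, 32, 75, 94, 101, 101, 100, 102, 103, 103, 103, 104, 105, 104, 105, 106, 131, 74, 58, 60, 65, 60, 63, 69, 71, 80]
shift [ 2.  -2.   5.5] rz 0.1 or -179.9 j6 -0.05 curyaw -15.1 tilt [-0.001  0.    -1.   ]
```

```bash
python3 -m handwheel '[{"x":3,"y":-1.5,"z":0,"rx":0,"ry":0,"rz":0,"jaw":0},{"x":3,"y":-1.5,"z":10,"rx":0,"ry":0,"rz":0,"jaw":0},{"x":3,"y":-1.5,"z":25,"rx":0,"ry":0,"rz":0,"jaw":0},{"x":3,"y":-1.5,"z":40,"rx":0,"ry":0,"rz":0,"jaw":0},{"x":3,"y":-1.5,"z":52,"rx":0,"ry":0,"rz":0,"jaw":0},{"x":3,"y":-1.5,"z":58,"rx":0,"ry":0,"rz":0,"jaw":0},{"x":3,"y":-1.5,"z":58,"rx":0,"ry":0,"rz":0,"jaw":0},{"x":3,"y":-1.5,"z":58,"rx":0,"ry":0,"rz":0,"jaw":0}]'
python3 -c "
from look import *
st,im,C=look('w11')"|grep -v white
python3 -m handwheel '[{"x":0,"y":0,"z":4,"rx":0,"ry":0,"rz":0,"jaw":0},{"x":0,"y":0,"z":8,"rx":0,"ry":0,"rz":0,"jaw":0},{"x":0,"y":0,"z":12,"rx":0,"ry":0,"rz":0,"jaw":0},{"x":0,"y":0,"z":16,"rx":0,"ry":0,"rz":0,"jaw":0},{"x":0,"y":0,"z":16,"rx":0,"ry":0,"rz":0,"jaw":0},{"x":0,"y":0,"z":16,"rx":0,"ry":0,"rz":0,"jaw":0}]'
```

```text
t: 24.35
tcp_pos: [0.5457, -0.0473, 0.2785]
eef_rot: [0.794, 0.608, 0.0, 0.0]
force: [0.1, 0.7, -5.4]
gripper_width: 0.058
finger_force: 30.0
[ 0.5457 -0.0473  0.2785] tcp cad [[5.6, 26.1]]
red [305, 95, 58, 59, 2672] [333.5, 124.0, 58.0, 57.0] {'salt@.132': [-55.0, 35.5], 'cereal@.182': [[-78.6, 13.2], [-78.7, 54.3], [-36.8, 55.4], [-36.7, 12.8]]}
red [219, 242, 14, 27, 237] [225.5, 255.0, 26.0, 13.0] {'salt@.132': [69.1, -68.1], 'cereal@.182': [[35.0, -57.7], [35.0, -47.1], [58.1, -48.9], [58.2, -59.7]]}
red [118, 0, 12, 22, 183] [123.5, 10.5, 21.0, 11.0] {'salt@.132': [-149.9, -139.6], 'cereal@.182': [[-145.1, -116.8], [-144.7, -108.8], [-130.9, -110.2], [-131.2, -118.3]]}
t: 25.0
tcp_pos: [0.5455, -0.0472, 0.262]
eef_rot: [0.794, 0.608, -0.0, -0.0]
force: [-0.0, -0.2, -4.1]
gripper_width: 0.0577
finger_force: 30.0
```

```bash
python3 -m handwheel '[{"x":0,"y":0,"z":5,"rx":0,"ry":0,"rz":0,"jaw":0},{"x":0,"y":0,"z":10,"rx":0,"ry":0,"rz":0,"jaw":0},{"x":0,"y":0,"z":16,"rx":0,"ry":0,"rz":0,"jaw":0},{"x":0,"y":0,"z":22,"rx":0,"ry":0,"rz":0,"jaw":0},{"x":0,"y":0,"z":22,"rx":0,"ry":0,"rz":0,"jaw":0}]'
python3 -c "
from look import *
look('w12')"|grep -v white
```

```text
t: 25.5
tcp_pos: [0.5447, -0.047, 0.2385]
eef_rot: [0.794, 0.608, -0.001, -0.001]
force: [0.4, 1.0, -5.2]
gripper_width: 0.0576
finger_force: 30.0
[ 0.5447 -0.047   0.2385] tcp cad [[5.6, 25.1]]
red [294, 89, 76, 72, 3484] [336.5, 125.5, 70.1, 66.3] {'salt@.132': [-56.4, 35.1], 'cereal@.182': [[-68.5, 4.8], [-87.6, 40.3], [-50.7, 62.5], [-29.9, 25.9]]}
red [205, 263, 16, 23, 228] [212.5, 274.0, 15.0, 22.0] {'salt@.132': [69.1, -70.7], 'cereal@.182': [[52.0, -59.7], [34.7, -57.9], [34.6, -47.2], [51.9, -48.8]]}
```

Free below both neighbouring tops; continuing to the floor (TCP about 0.159).

```bash
python3 -m handwheel '[{"x":0,"y":0,"z":10,"rx":0,"ry":0,"rz":0,"jaw":0},{"x":0,"y":0,"z":25,"rx":0,"ry":0,"rz":0,"jaw":0},{"x":0,"y":0,"z":40,"rx":0,"ry":0,"rz":0,"jaw":0},{"x":0,"y":0,"z":55,"rx":0,"ry":0,"rz":0,"jaw":0},{"x":0,"y":0,"z":66,"rx":0,"ry":0,"rz":0,"jaw":0},{"x":0,"y":0,"z":72,"rx":0,"ry":0,"rz":0,"jaw":0},{"x":0,"y":0,"z":75,"rx":0,"ry":0,"rz":0,"jaw":0},{"x":0,"y":0,"z":75,"rx":0,"ry":0,"rz":0,"jaw":0},{"x":0,"y":0,"z":75,"rx":0,"ry":0,"rz":0,"jaw":0}]'
```

```text
t: 26.45
tcp_pos: [0.5461, -0.0474, 0.1658]
eef_rot: [0.794, 0.608, 0.0, 0.001]
force: [-0.3, 0.2, -5.0]
gripper_width: 0.0579
finger_force: 30.0
```

```bash
python3 -m handwheel '[{"x":0,"y":0,"z":3,"rx":0,"ry":0,"rz":0,"jaw":0},{"x":0,"y":0,"z":5,"rx":0,"ry":0,"rz":0,"jaw":0},{"x":0,"y":0,"z":6.5,"rx":0,"ry":0,"rz":0,"jaw":0},{"x":0,"y":0,"z":6.5,"rx":0,"ry":0,"rz":0,"jaw":0},{"x":0,"y":0,"z":6.5,"rx":0,"ry":0,"rz":0,"jaw":0}]'
```

```text
t: 26.95
tcp_pos: [0.5457, -0.0472, 0.1589]
eef_rot: [0.794, 0.608, 0.0, 0.0]
force: [0.1, 0.6, -1.8]
gripper_width: 0.058
finger_force: 30.0
```

```bash
python3 -m handwheel '[{"x":0,"y":0,"z":0.5,"rx":0,"ry":0,"rz":0,"jaw":0.85},{"x":0,"y":0,"z":0.5,"rx":0,"ry":0,"rz":0,"jaw":0.85},{"x":0,"y":0,"z":0.5,"rx":0,"ry":0,"rz":0,"jaw":0.85},{"x":0,"y":0,"z":0.5,"rx":0,"ry":0,"rz":0,"jaw":0.85},{"x":0,"y":0,"z":-10,"rx":0,"ry":0,"rz":0,"jaw":0.85},{"x":0,"y":0,"z":-50,"rx":0,"ry":0,"rz":0,"jaw":1},{"x":0,"y":0,"z":-100,"rx":0,"ry":0,"rz":0,"jaw":1},{"x":0,"y":0,"z":-150,"rx":0,"ry":0,"rz":0,"jaw":1},{"x":0,"y":0,"z":-190,"rx":0,"ry":0,"rz":0,"jaw":1},{"x":0,"y":0,"z":-190,"rx":0,"ry":0,"rz":0,"jaw":1}]'
python3 -m handwheel '[{"x":-20,"y":0,"z":0,"rx":0,"ry":0,"rz":0,"jaw":1},{"x":-60,"y":0,"z":0,"rx":0,"ry":0,"rz":0,"jaw":1},{"x":-100,"y":0,"z":0,"rx":0,"ry":0,"rz":0,"jaw":1},{"x":-140,"y":0,"z":0,"rx":0,"ry":0,"rz":0,"jaw":1},{"x":-180,"y":0,"z":0,"rx":0,"ry":0,"rz":0,"jaw":1},{"x":-180,"y":0,"z":0,"rx":0,"ry":0,"rz":0,"jaw":1},{"x":-180,"y":0,"z":0,"rx":0,"ry":0,"rz":0,"jaw":1}]'
python3 -c "
from look import *
st,im,C=look('w13')
h=cv2.cvtColor(im,cv2.COLOR_BGR2HSV); g=((h[...,0]>30)&(h[...,0]<75)&(h[...,1]>120)&(h[...,2]>50)).astype(np.uint8)
n,l,s,c=cv2.connectedComponentsWithStats(g); i=1+s[1:,4].argmax(); print('soap',s[i],c[i],cad(pt(C,[c[i]],.211)))
a=cv2.cvtColor(im,cv2.COLOR_BGR2GRAY); b=cv2.cvtColor(r.snapshot('wrist')[:,:,::-1].copy(),cv2.COLOR_BGR2GRAY); print('change',cv2.absdiff(a,b).mean())
# brown biscuit blob inside the caddy
m=((h[...,0]>5)&(h[...,0]<20)&(h[...,1]>130)&(h[...,2]>110)).astype(np.uint8)
"
```

```text
t: 27.95
tcp_pos: [0.5481, -0.0479, 0.3572]
eef_rot: [0.794, 0.608, 0.004, 0.006]
force: [-0.5, 0.1, -0.4]
gripper_width: 0.0921
finger_force: 0.0
t: 28.65
tcp_pos: [0.4981, -0.2212, 0.3482]
eef_rot: [0.795, 0.607, 0.0, -0.001]
force: [-0.3, 0.5, 0.1]
gripper_width: 0.0921
finger_force: 0.0
[ 0.4981 -0.2212  0.3482] tcp cad [[186.0, 25.7]]
red [226, 17, 83, 54, 2675] [267.0, 43.5, 53.0, 82.0] {'salt@.132': [48.7, -30.7], 'cereal@.182': [[33.6, -58.6], [34.5, 12.9], [78.8, 12.5], [78.1, -61.2]]}
white [0, 117, 118, 132, 7641] [45.2, 189.6, 137.2, 97.5] {'coffee@.114': [204.4, -313.8]}
white [100, 148, 94, 112, 3806] [145.8, 212.0, 121.6, 62.0] {'coffee@.114': [232.9, -188.4]}
white [72, 238, 56, 57, 1617] [94.7, 259.5, 38.0, 64.8] {'coffee@.114': [296.7, -266.1]}
white [0, 108, 29, 64, 1256] [12.9, 140.7, 25.8, 63.8] {'coffee@.114': [144.1, -344.1]}
white [319, 41, 35, 37, 1018] [336.0, 59.0, 36.0, 34.0] {'coffee@.114': [62.0, 39.9]}
white [349, 149, 49, 54, 708] [379.1, 169.7, 59.2, 31.9] {'coffee@.114': [182.0, 90.5]}
white [33, 257, 44, 40, 628] [54.5, 279.5, 49.3, 23.6] {'coffee@.114': [326.7, -329.4]}
soap [296   0  56  17 651] [323.30414747   6.23963134] [[32.7, 26.1]]
change 3.1336875
```

```bash
python3 -c "
from look import *
print(r.get_state()['t'])
def comps(im,f):
    h=cv2.cvtColor(im,cv2.COLOR_BGR2HSV); m=cv2.morphologyEx(f(*[h[...,k].astype(int) for k in range(3)]).astype(np.uint8),cv2.MORPH_CLOSE,np.ones((5,5)))
    n,l,s,c=cv2.connectedComponentsWithStats(m); return [(s[i].tolist(),c[i].round(1).tolist()) for i in np.argsort(-s[1:,4])[:4]+1 if s[i,4]>60]
F={'green':lambda H,S,V:(H>32)&(H<75)&(S>120)&(V>60),'red':lambda H,S,V:((H<8)|(H>172))&(S>150)&(V>80)}
for n in('top','scene'):
    C=cam(n); a=r.snapshot(n)[:,:,::-1].copy(); cv2.imwrite(f'pics/{n}F.png',a); o=cv2.imread(f'pics/{n}0.png'); b=r.snapshot(n)[:,:,::-1].copy()
    W=lambda x,y,z:np.r_[c0+x*u+y*v,z]
    print(n,'pred salt,cereal,soap,coffee,bis tops',pix(C,[W(-.052,.034,.132),W(.0565,-.0235,.182),W(.006,.026,.211),W(.06,.04,.114),W(-.027,-.0375,.1)]).round().tolist())
    for k,f in F.items(): print(n,k,comps(a,f))
    print('noise',cv2.absdiff(a,b).mean())
    for nm,p in(('yog',(.413,.157,.05)),('must',(.543,-.237,.08))):
        x,y=pix(C,[p])[0].astype(int); print(nm,'diff from start',cv2.absdiff(a,o)[y-15:y+15,x-15:x+15].mean().round(1))
"
```

```text
28.75
top pred salt,cereal,soap,coffee,bis tops [[307.0, 182.0], [355.0, 220.0], [336.0, 184.0], [362.0, 195.0], [310.0, 222.0]]
top green [([322, 170, 30, 29, 692], [336.3, 184.5])]
top red [([340, 199, 32, 43, 533], [358.4, 221.2]), ([295, 170, 26, 24, 455], [307.5, 181.3]), ([6, 222, 14, 26, 215], [12.5, 234.1])]
noise 1.2452630208333333
yog diff from start 10.7
must diff from start 53.3
scene pred salt,cereal,soap,coffee,bis tops [[296.0, 192.0], [351.0, 160.0], [317.0, 153.0], [328.0, 164.0], [330.0, 211.0]]
scene green [([304, 144, 27, 29, 662], [317.0, 158.1]), ([138, 342, 7, 21, 105], [140.9, 351.8])]
scene red [([284, 184, 25, 28, 559], [295.6, 197.4]), ([332, 146, 39, 30, 356], [352.4, 159.9]), ([130, 290, 22, 20, 217], [140.7, 300.4])]
noise 0.8637955729166666
yog diff from start 3.8
must diff from start 19.4
```

```bash
python3 -c "
from plant import r
print(r.finish_job())"
```

```text
the job is handed in; nothing more can be done
None
```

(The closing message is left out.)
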